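# Turn the instrument caddy round in its holder

## Task

The white caddy sits the wrong way round in its metal holder: its open bay is shut in between the holder's tall walls. Lift it straight out, stand it on the flat dark rubber mat and let go, then take it by its other half and lower it back into the holder turned half round, fully home, so that the open bay lies at the holder's low-walled end. Set it down gently rather than dropping it, and leave the cup and the jar lid standing where they are.

Things in the scene. Friction and masses are not known exactly. Their poses are not given: they have to be found in the camera images.
- caddy_center (a point): Centre of the caddy, 31 mm above its underside: a loose white plastic block 150 mm long (x) x 52 mm wide (y) x 62 mm high (z), 0.15 to 0.31 kg, mass centre within 15 mm of here. +x half: one open bay; -x half: a solid deck with six round wells. Flat rigid sides, gripped across the 52 mm width. At the start it sits fully home in the holder, bay in the tall-walled half.
- caddy_bay (a point): Point 36 mm towards the bay end (+x) from the caddy's centre, mid-width, 31 mm up, same axes: a grip across the width fits here. The bay is 80 mm long outside, walls 4 mm, floor 8 mm up.
- caddy_deck (a point): Point 36 mm towards the deck end (-x) from the caddy's centre, mid-width, 31 mm up, same axes: a grip across the width fits here. The deck is 70 mm long, its wells 16 mm wide, 35 mm deep.
- holder_seat (a point): Centre of the holder's inner floor, 4 mm above the drape (z = 0.004); x along the holder's length towards its tall-walled end, z up. The pocket is 160 mm long (x) and 59 mm wide (y): 5 mm of play at each end of the caddy and 3.5 mm at each side, which goes in from above only.
- holder: The fixed metal holder, 170 x 69 mm outside, walls 5 mm; origin on the drape under holder_seat, same axes. From x = -3 mm to its +x end the walls (sides and end) are 74 mm high with a lip flared outwards up to 85 mm (85 mm wide): no room for fingers beside the caddy, whose top is at 66 mm. Its -x half has walls only 16 mm high, where the caddy's sides can be gripped.
- caddy: The caddy itself; origin at the centre of its underside, axes as caddy_center.
- mat: Fixed flat dark rubber mat on the drape, 200 mm (x) x 150 mm (y) x 10 mm thick, top at z = 0.010, nothing on it; origin at the centre of its underside.
- cup_center (a point): Centre (33 mm up) of a loose clear plastic cup, 59 mm wide, 66 mm high, standing behind; to be left alone.
- jar_lid_center (a point): Centre (7.5 mm up) of a loose white round jar lid, 56 mm wide, 15 mm high, lying in front; to be left alone.
Not all that is in view belongs to the job. Of the things that look like the holder, the larger one is meant.

How it is judged:
On the way:
1. the caddy stands upright on the mat, let go (contact force between caddy and mat above 0.3 N and angle between caddy's own z axis and vertical below 0.1 rad and contact force between caddy and the fingers below 0.05 N and linear speed of caddy below 0.03 m/s), for 0.2 s.
At the end, for the whole second after the job is handed in: The caddy sits at rest and released in the holder, its centre within 10 mm of the holder's centre, level to 0.05 rad, within 3 mm of fully down, its bay at the holder's low-walled end (horizontal distance between caddy_center and holder_seat below 0.01 m and x of caddy_bay in the frame of holder_seat below -0.025 m and z of caddy_center in the frame of holder_seat below 0.034 m and angle between caddy's own z axis and vertical below 0.05 rad and linear speed of caddy below 0.02 m/s and contact force between caddy and the fingers below 0.05 N); the robot touches nothing.
It fails at once if the caddy is dropped or thrown (free of the fingers and faster than 0.6 m/s) (contact force between caddy and the fingers below 0.05 N and linear speed of caddy above 0.6 m/s).
It fails at once if the cup is moved more than 30 mm or knocked over (distance of cup_center from where it was at the start of the episode above 0.03 m or angle between cup_center's own z axis and vertical above 0.4 rad).
It fails at once if the jar lid is moved more than 30 mm (distance of jar_lid_center from where it was at the start of the episode above 0.03 m).
It also fails if it takes over 72 s, if anything falls off the work surface, if the arm or the gripper's body presses on something with over 40 N, if the wrist force passes 120 N, or if a joint passes its speed limit or range.

## Robot

A 6-joint arm with a two-finger parallel gripper is mounted at the origin on a cart in front of the work surface, level with it; the furniture and walls round the work are solid. World frame = base frame: x ahead of the robot, y to its left, z up, the work surface at z = 0. Lengths are in m, angles in rad, forces in N, time in s.
With the tool pointing down it reaches from about 0.3 to 0.775 m from the base axis. Payload 14.6 kg.
Tool frame: the origin (TCP) lies between the finger pads; the fingertips stand 19 mm ahead of it and the grasp point (between the pads) is the TCP (tip_extent is the distance from the TCP to the fingertips, in m); z points along the fingers, y is the line along which they close (so a half turn about z gives the same grasp; the last joint's range is limited). The gripper opens to 94 mm and grips with 3 to 60 N. Pads are 16 mm wide; open, the fingers measure 119 mm over their backs; the gripper's body (75 mm by 177 mm) begins 78 mm behind the grasp point.
Start: joints at [-1.218, 0.3, 1.521, -0, 1.321, -0.067], TCP at [0.224, -0.502, 0.193] pointing down, gripper open.
Joint ranges: [-3.03, 3.03], [-0.79, 2.21], [0.23, 2.52], [-1.04, 4.18], [0, 3.07], [-2.55, 2.55]. Speed limits (rad/s): [2.22, 2.22, 2.57, 3.14, 3.14, 3.14].

## Interface

Orientations are given as a unit quaternion [x, y, z, w].
In Python, from bench import state, capture, job_done, tip_extent gives the robot as it stands.
- The arm moves only by the tool play_rows, never from a script. Its argument "motion" is a list of rows, each a list of 3 entries, a list of its own where there are three numbers: the closure, from -1 (fully open) to 1 (shut), then the shift along the tool's x, y, z in mm, then the turn about the tool's z in rad. In form: [[claw, [x, y, z], yaw], ...]. A call has 1 to 10 rows; each row is the pose to reach, as a shift and turn from the pose commanded when the call began, along the tool's axes at that moment; what a row does not reach only later rows make up. A row lasts 1/12 s, in which the tool goes at most 41.7 mm and 7.16 degrees, less where a joint would pass 70% of its speed; a pose out of reach is approached as far as the arm can. A call with a gripper value outside its range is refused whole. The fingers move at their own pace and stop on an object; "squeeze" is the grip in N (left out, the last holds). Time passes only in rows, so rows that repeat a pose let the fingers close. It gives the time, the measured TCP pose, the force, the opening and the grip force at its end, in the units of the state.
- state(): the state, without advancing time (a new reading comes with each control period).
- capture(name): name is "scene" or "top" or "wrist"; returns a dict with "color" (480x640x3 uint8, red, green, blue), "depth" (480x640 float32, m along the optical axis (not along the pixel's ray), 0 where there is no reading), "mtx" (3x3 intrinsics, pixels), "D" ([k1, k2, p1, p2, k3] as OpenCV has them; the pictures are not rectified), "R" (3x3) and "t" (3): a world point X has camera coordinates R X + t. Camera axes: x right, y down, z forward; pixel columns grow to the right and rows downward; lengths in m; the calibration is good to about 2 mm. A picture is of the moment at which its call begins.
- job_done(): hands the job in; it is judged then, once.
The state is a dict: "t": time; "joint_pos": joint angles; "qd": joint speeds; "effort": joint torques, N m; "eef_pos": TCP position; "tool_rot": TCP orientation; "ft_force": force on the tool from outside, world axes, zero at the start; "moment": the same for the moment, N m; "opening": opening from 0.0 (shut) to 1.0 (fully open); "gripper_force": force on a finger pad.
Only numpy, scipy, OpenCV 4.12 (cv2) and the standard library are available. Lean on these libraries where they do the work, as an engineer would, in place of code of your own. Each camera call takes 0.05 s, during which the arm holds its last target. There are 200 camera calls.

## Working session

There is one attempt and no reset: what is moved stays moved. The work goes in short steps, Python scripts to look and compute and a tool call to move; the robot and the scene stay as the last step left them, time stands still between calls to the robot, and variables do not carry over. Pictures are saved under pics/ and viewed, at most 10 in all, crops included, and the job is handed in when it is done.

Besides the shell and the picture viewer there is one more tool, called after "Emit:" as name([rows], argument=value, ...), one row to a line, values as JSON. play_rows: Moves the arm, as the interface text tells. Its arguments: {"type":"object","properties":{"motion":{"type":"array"},"squeeze":{"type":"number"}},"required":["motion"]}

```bash
mkdir -p pics
python3 - <<'E'
from bench import *
import cv2,numpy as np
s=state();print(s)
for n in("scene","top"):
    c=capture(n);cv2.imwrite(f"pics/{n}0.png",c["color"][:,:,::-1]);np.savez(f"{n}0.npz",**c)
    print(n,c["mtx"],c["D"],c["R"],c["t"])
E
```

```text
{'t': 0.0, 'joint_pos': array([-1.21755480e+00,  3.00459273e-01,  1.52158899e+00, -2.53345447e-05,
        1.32070153e+00, -6.65866008e-02]), 'qd': array([ 0.00060952,  0.00026545, -0.00053154, -0.0003152 , -0.00026553,
       -0.00084428]), 'effort': array([ 3.90716332e-04, -5.31806874e+01, -3.52736342e+01,  7.08390889e-02,
        2.44322070e-02, -5.12011843e-05]), 'eef_pos': array([ 0.22408181, -0.50197324,  0.19198948]), 'tool_rot': array([ 9.78048007e-01,  2.08378889e-01, -9.47872600e-05, -5.70887280e-04]), 'ft_force': array([ 1.37798842, -0.75310257,  0.22861164]), 'moment': array([ 0.06179765, -0.03842288,  0.005598  ]), 'gripper_force': 0.0, 'opening': 0.9943067732293263}
scene [[504.13700307   0.         319.7206701 ]
 [  0.         504.13700307 237.14618356]
 [  0.           0.           1.        ]] [-0.10600739  0.          0.          0.          0.        ] [[-0.91561243 -0.40180769  0.0142986 ]
 [-0.28598046  0.62585139 -0.72562058]
 [ 0.28261113 -0.66847634 -0.68794646]] [0.45728999 0.220033   1.05742954]
top [[453.49487755   0.         313.93085577]
 [  0.         453.49487755 235.38801842]
 [  0.           0.           1.        ]] [-0.00857761  0.          0.          0.          0.        ] [[ 0.13551283 -0.99077192  0.0026987 ]
 [-0.96984325 -0.13320627 -0.20410821]
 [ 0.20258416  0.02504197 -0.97894461]] [-0.09704566  0.54139478  0.93216951]
```

View pics/scene0.png

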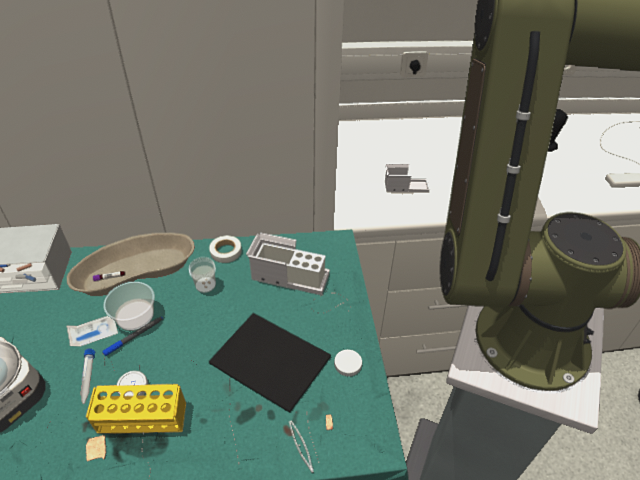

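View pics/top0.png

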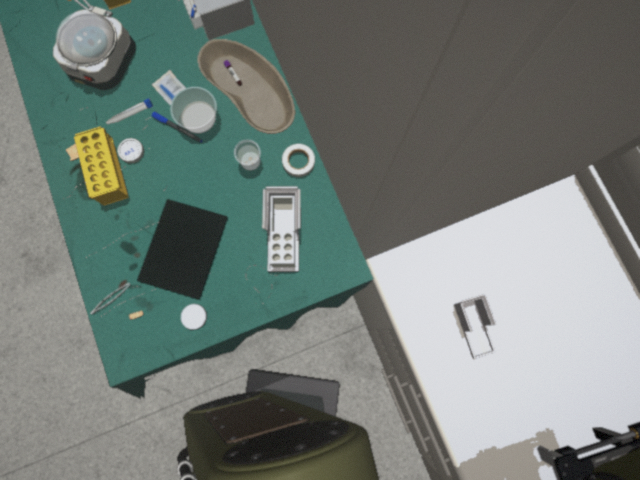

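The scene view shows the white caddy in its holder at (290,265), with the deck and wells on the right (low-walled end). In the top view it is at (283,230), deck end at about (283,265). The mat is at top (183,250), the cup at (247,155) and the lid at (193,316).

Candidates for the holder: top (283,230), large and holding the caddy, or top (475,325), a smaller empty one on the side counter. I choose the first. Candidates for the lid: (193,316), in front near the mat, or (130,150). I choose the first.

```bash
cat > h.py <<'E'
import numpy as np,cv2
def cloud(c):
    v,u=np.mgrid[0:480,0:640]
    p=cv2.undistortPoints(np.stack([u,v],-1).reshape(-1,1,2).astype(float),c["mtx"],c["D"])[:,0]
    d=c["depth"].reshape(-1,1).astype(float)
    X=np.c_[p*d,d]
    return ((X-c["t"])@c["R"]).reshape(480,640,3)
def ray(c,uv,z):
    p=cv2.undistortPoints(np.array(uv,float).reshape(-1,1,2),c["mtx"],c["D"])[:,0]
    d=np.c_[p,np.ones(len(p))]@c["R"]; o=-c["R"].T@c["t"]
    return o+d*((z-o[2])/d[:,2])[:,None]
E
python3 - <<'E'
from h import *
ims=[]
for n,pts in(("scene",dict(deck=(307,262),mat=(270,360),cup=(203,277),lid=(348,362))),("top",dict(deck=(283,248),mat=(183,250),cup=(247,155),lid=(193,316),small=(475,345)))):
    c=dict(np.load(n+"0.npz"));W=cloud(c)
    for k,(u,v) in pts.items(): print(n,k,W[v,u].round(4))
    # mat
    g=c["color"].astype(int).max(2)<45
    m=(g&(abs(W[...,2]-.01)<.012)).astype(np.uint8)
    q,l,st,ce=cv2.connectedComponentsWithStats(m);i=1+st[1:,4].argmax()
    P=ray(c,np.argwhere(l==i)[:,::-1],.01)[:,:2];print("mat",cv2.minAreaRect((P*1000).astype(np.float32)))
    # top surface of holder+caddy
    u,v=pts["deck"];x0=W[v,u]
    for lo,hi in((.058,.072),(.075,.095),(.012,.022)):
        m=(np.linalg.norm(W[...,:2]-x0[:2],axis=-1)<.16)&(W[...,2]>lo)&(W[...,2]<hi)
        q,l,st,ce=cv2.connectedComponentsWithStats(m.astype(np.uint8));i=1+st[1:,4].argmax()
        P=W[l==i];print(lo,len(P),P.mean(0).round(4),cv2.minAreaRect((P[:,:2]*1000).astype(np.float32)))
    x,y,r=(u-60,v-50,(110,100)) if n=="scene" else (u-55,v-75,(100,110))
    if n=="scene": x-=20
    ims.append(cv2.resize(c["color"][y:y+r[1],x:x+r[0],::-1],None,fx=4,fy=4,interpolation=2)[:400,:400]);print(n,"crop origin",x,y)
cv2.imwrite("pics/crop.png",np.hstack(ims))
E
```

```text
scene deck [0.5125 0.0434 0.0618]
scene mat [0.487  0.2767 0.0107]
scene cup [0.7029 0.1759 0.0574]
scene lid [0.3414 0.221  0.0177]
mat ((489.12164306640625, 274.357666015625), (148.30088806152344, 198.7146453857422), 81.69963073730469)
0.058 950 [0.553  0.0495 0.0645] ((557.255615234375, 52.57048416137695), (160.26368713378906, 72.47274780273438), 6.316495418548584)
0.075 395 [0.6058 0.0505 0.0809] ((597.202880859375, 56.78371047973633), (94.52041625976562, 83.37792205810547), 7.965786933898926)
0.012 342 [0.5269 0.0703 0.0163] ((538.4265747070312, 76.42665100097656), (179.60325622558594, 65.224853515625), 30.374359130859375)
scene crop origin 227 212
top deck [0.5115 0.0393 0.0638]
top mat [0.4852 0.268  0.01  ]
top cup [0.72   0.1564 0.0374]
top lid [0.3433 0.2163 0.0155]
top small [ 3.653e-01 -4.057e-01 -3.000e-04]
mat ((489.7459716796875, 269.07354736328125), (145.8859405517578, 193.95306396484375), 81.47010803222656)
0.058 734 [0.5351 0.0462 0.065 ] ((552.460205078125, 49.12717819213867), (150.23306274414062, 51.686031341552734), 8.013385772705078)
0.075 475 [0.6051 0.0585 0.0813] ((595.262451171875, 56.153358459472656), (92.02497863769531, 79.82859802246094), 8.314273834228516)
0.012 195 [0.4973 0.0428 0.0153] ((508.6907653808594, 44.070884704589844), (82.55249786376953, 67.70869445800781), 7.845468044281006)
top crop origin 228 173
```

View pics/crop.png

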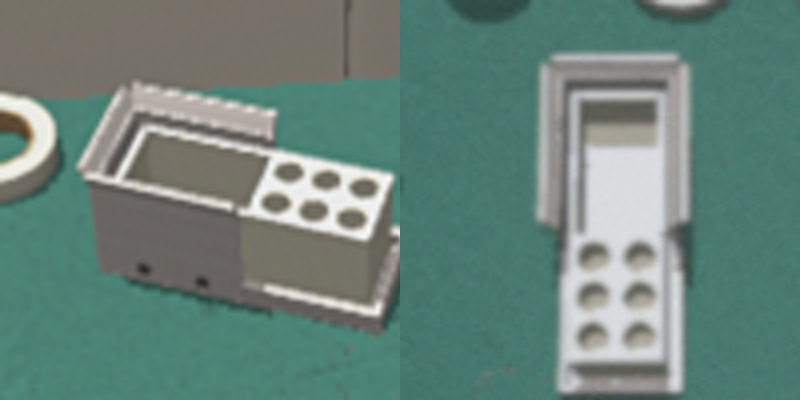

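The crop confirms the choice: caddy in the large holder, six wells at the near low-walled end. Holder centre is about (0.552, 0.050), yaw about 0.14 rad, and both cameras agree to about 4 mm. Next I go above the deck.

Emit:
play_rows([
  [-1,[15,-12,0],0.01],
  [-1,[45,-35,0],0.03],
  [-1,[75,-58,0],0.05],
  [-1,[107,-82,0],0.07],
  [-1,[139,-107,0],0.09],
  [-1,[171,-132,0],0.11],
  [-1,[203,-157,0],0.13],
  [-1,[230,-178,0],0.14],
  [-1,[245,-190,0],0.14],
  [-1,[245,-190,0],0.14],
])

```text
t: 0.93
eef_pos: [0.3716, -0.2261, 0.1925]
tool_rot: [0.99, 0.141, 0.0, -0.0]
ft_force: [0.5, 0.4, 1.1]
opening: 0.997
gripper_force: 0.0
```

```bash
cat > go.py <<'E'
import sys,numpy as np
from bench import state
from scipy.spatial.transform import Rotation as R
def go(p,ang):
    s=state();r=R.from_quat(s["tool_rot"]);M=r.as_matrix()
    a=np.arctan2(M[1,0],M[0,0])
    print("t",round(s["t"],2),"tcp",s["eef_pos"].round(4),"ang",a.round(4),"down",M[:,2].round(3),"q",s["joint_pos"].round(2),"F",s["ft_force"].round(1),"op",round(s["opening"],3),"gf",round(s["gripper_force"],1))
    print("shift mm",(M.T@(np.array(p)-s["eef_pos"])*1000).round(1),"yaw",round(-(ang-a),4))
if __name__=="__main__": v=list(map(float,sys.argv[1:]));go(v[:3],v[3])
E
python3 go.py .517 .044 .19 .14
```

```text
t 0.93 tcp [ 0.3716 -0.2261  0.1925] ang 0.2831 down [ 0.  0. -1.] q [-0.63  0.04  1.82  0.    1.28  0.66] F [0.5 0.4 1.1] op 0.997 gf 0.0
shift mm [ 215.1 -218.8    2.7] yaw 0.1431
```

Emit:
play_rows([
  [-1,[15,-15,0],0.01],
  [-1,[42,-43,0],0.03],
  [-1,[70,-71,0],0.05],
  [-1,[98,-99,0],0.07],
  [-1,[126,-127,0],0.09],
  [-1,[154,-156,0],0.11],
  [-1,[182,-185,0],0.13],
  [-1,[203,-207,0],0.143],
  [-1,[215,-219,0],0.143],
  [-1,[215,-219,0],0.143],
])

```text
t: 1.77
eef_pos: [0.5174, 0.043, 0.1919]
tool_rot: [0.998, 0.07, -0.0, -0.0]
ft_force: [-0.2, -0.2, -0.3]
opening: 0.997
gripper_force: 0.0
```

```bash
python3 go.py .517 .044 .19 .14
python3 - <<'E'
from bench import *
from h import *
c=capture("wrist");np.savez("w1.npz",**c);cv2.imwrite("pics/w1.png",c["color"][:,:,::-1])
W=cloud(c)
for lo,hi in((.058,.072),(.075,.095),(.012,.022)):
    m=(np.linalg.norm(W[...,:2]-[.5525,.05],axis=-1)<.13)&(W[...,2]>lo)&(W[...,2]<hi)
    q,l,st,ce=cv2.connectedComponentsWithStats(m.astype(np.uint8));i=1+st[1:,4].argmax()
    P=W[l==i];print(lo,len(P),P.mean(0).round(4),cv2.minAreaRect((P[:,:2]*1000).astype(np.float32)))
E
```

```text
t 1.77 tcp [0.5174 0.043  0.1919] ang 0.1394 down [-0.001  0.    -1.   ] q [0.01 0.23 1.61 0.   1.3  1.44] F [-0.2 -0.2 -0.3] op 0.997 gf 0.0
shift mm [-0.3 -1.1  1.9] yaw -0.0006
0.058 5829 [0.5395 0.0459 0.0662] ((552.723876953125, 47.85874557495117), (149.5377960205078, 52.533363342285156), 8.088228225708008)
0.075 5243 [0.6068 0.0565 0.082 ] ((595.8723754882812, 54.71949768066406), (92.81871795654297, 80.8543472290039), 8.043094635009766)
0.012 4135 [0.5861 0.0527 0.0132] ((585.5032348632812, 52.519168853759766), (76.47161102294922, 44.47730255126953), 8.236034393310547)
```

View pics/w1.png

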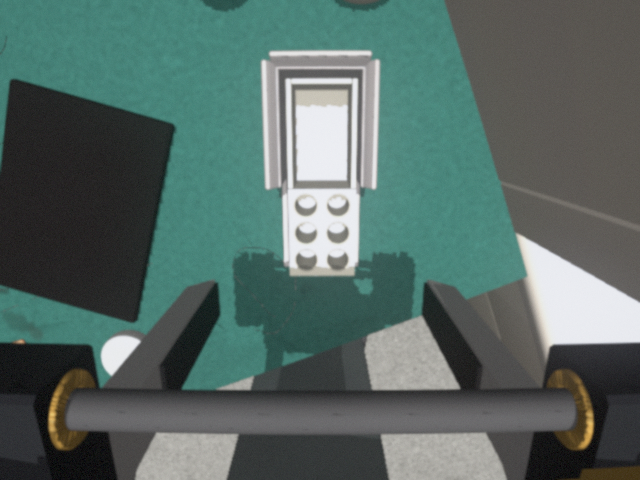

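The wrist view shows the deck wells at (320,230), the bay at (320,130), and the fingers straddling the centre line. The caddy centre reads (0.5527, 0.0479), yaw 0.141. I descend, keeping the tips above the 16 mm walls.

Emit:
play_rows([
  [-1,[2,0,15],0],
  [-1,[2,0,40],0],
  [-1,[2,0,65],0],
  [-1,[2,0,90],0],
  [-1,[2,0,110],0],
  [-1,[2,0,125],0],
  [-1,[2,0,136],0],
  [-1,[2,0,143],0],
  [-1,[2,0,146],0],
  [-1,[2,0,146],0],
])

```text
t: 2.65
eef_pos: [0.5186, 0.0408, 0.0465]
tool_rot: [0.998, 0.068, -0.0, 0.0]
ft_force: [0.4, 0.7, -0.4]
opening: 1.0
gripper_force: 0.0
```

Emit:
play_rows([
  [0,[0,0,0],0],
  [0.2,[0,0,0],0],
  [0.4,[0,0,0],0],
  [0.6,[0,0,0],0],
  [1,[0,0,0],0],
  [1,[0,0,0],0],
  [1,[0,0,0],0],
  [1,[0,0,0],0],
  [1,[0,0,0],0],
  [1,[0,0,0],0],
], squeeze=45)

```text
t: 3.48
eef_pos: [0.5187, 0.0414, 0.0467]
tool_rot: [0.998, 0.068, 0.0, -0.0]
ft_force: [-0.8, 3.2, 1.3]
opening: 0.547
gripper_force: 45.0
```

Emit:
play_rows([
  [1,[0,0,-2],0],
  [1,[0,0,-6],0],
  [1,[0,0,-12],0],
  [1,[0,0,-20],0],
  [1,[0,0,-30],0],
  [1,[0,0,-40],0],
  [1,[0,0,-50],0],
  [1,[0,0,-57],0],
  [1,[0,0,-60],0],
  [1,[0,0,-60],0],
])

```text
t: 4.32
eef_pos: [0.5189, 0.0413, 0.1074]
tool_rot: [0.998, 0.068, 0.001, 0.0]
ft_force: [0.4, 0.5, -3.3]
opening: 0.543
gripper_force: 45.0
```

Emit:
play_rows([
  [1,[0,0,-4],0],
  [1,[0,0,-10],0],
  [1,[0,0,-18],0],
  [1,[0,0,-26],0],
  [1,[0,0,-34],0],
  [1,[0,0,-42],0],
  [1,[0,0,-49],0],
  [1,[0,0,-54],0],
  [1,[0,0,-55],0],
  [1,[0,0,-55],0],
])

```text
t: 5.15
eef_pos: [0.5187, 0.0413, 0.1618]
tool_rot: [0.998, 0.068, 0.0, 0.0]
ft_force: [-0.9, -0.0, -3.2]
opening: 0.545
gripper_force: 45.0
```

```bash
python3 go.py .455 .264 .162 .14
python3 - <<'E'
from bench import *
from h import *
c=capture("scene");cv2.imwrite("pics/s2.png",c["color"][100:400,150:550,::-1])
E
```

```text
t 5.15 tcp [0.5187 0.0413 0.1618] ang 0.1368 down [ 0.  0. -1.] q [0.01 0.26 1.64 0.   1.24 1.44] F [-0.9 -0.  -3.2] op 0.545 gf 45.0
shift mm [-3.270e+01 -2.293e+02 -2.000e-01] yaw -0.0032
```

View pics/s2.png

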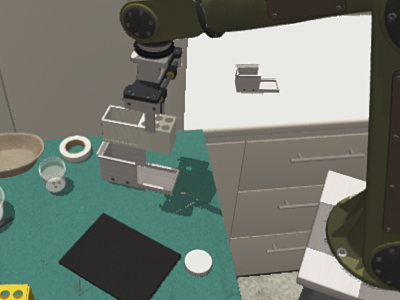

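The caddy is clear of the holder and level (crop (140,120)), so it moves over the mat.

Emit:
play_rows([
  [1,[-2,-12,0],0],
  [1,[-6,-40,0],0],
  [1,[-10,-70,0],0],
  [1,[-15,-101,0],0],
  [1,[-19,-132,0],0],
  [1,[-24,-163,0],0],
  [1,[-28,-193,0],0],
  [1,[-31,-216,0],0],
  [1,[-33,-228,0],0],
  [1,[-33,-228,0],0],
])

```text
t: 6.03
eef_pos: [0.4536, 0.2646, 0.1611]
tool_rot: [0.998, 0.07, -0.0, -0.0]
ft_force: [0.8, 0.7, -3.1]
opening: 0.545
gripper_force: 45.0
```

Emit:
play_rows([
  [1,[0,0,10],0],
  [1,[0,0,25],0],
  [1,[0,0,42],0],
  [1,[0,0,59],0],
  [1,[0,0,74],0],
  [1,[0,0,86],0],
  [1,[0,0,94],0],
  [1,[0,0,98],0],
  [1,[0,0,100],0],
  [1,[0,0,100],0],
])

```text
t: 6.87
eef_pos: [0.455, 0.2623, 0.0615]
tool_rot: [0.998, 0.068, 0.0, 0.0]
ft_force: [-0.5, 0.2, -2.2]
opening: 0.547
gripper_force: 45.0
```

```bash
python3 go.py .455 .264 .0527 .14
python3 - <<'E'
from bench import *
from h import *
c=capture("top");W=cloud(c)
m=(np.linalg.norm(W[...,:2]-[.489,.27],axis=-1)<.12)&(W[...,2]>.03)&(W[...,2]<.1)
P=W[m];print(len(P))
# height along caddy x
a=.14;s=(P[:,:2]-[.489,.269])@[np.cos(a),np.sin(a)]
for b in range(-80,80,10):
    k=(s*1000>b)&(s*1000<b+10)
    if k.sum():print(b,np.percentile(P[k,2],95).round(4),k.sum())
E
```

```text
t 6.87 tcp [0.455  0.2623 0.0615] ang 0.1363 down [ 0. -0. -1.] q [ 0.45  0.39  1.72 -0.    1.02  1.89] F [-0.5  0.2 -2.2] op 0.547 gf 45.0
shift mm [ 0.2 -1.7  8.8] yaw -0.0037
767
-80 0.0832 107
-70 0.0831 95
-60 0.0816 88
-50 0.0711 6
-30 0.0821 4
-20 0.0715 13
-10 0.0815 8
0 0.0635 11
20 0.0796 16
30 0.0781 49
40 0.0802 71
50 0.0807 70
60 0.0801 78
70 0.0811 151
```

Emit:
play_rows([
  [1,[0,0,2],0],
  [1,[0,0,4],0],
  [1,[0,0,5.5],0],
  [1,[0,0,6.5],0],
  [1,[0,0,7.5],0],
  [1,[0,0,8],0],
  [1,[0,0,8.5],0],
  [1,[0,0,9],0],
  [1,[0,0,9],0],
  [1,[0,0,9],0],
])

```text
t: 7.75
eef_pos: [0.4548, 0.2627, 0.0527]
tool_rot: [0.998, 0.068, 0.0, -0.0]
ft_force: [-1.8, 0.7, 0.2]
opening: 0.545
gripper_force: 45.0
```

Emit:
play_rows([
  [1,[0,0,0.5],0],
  [0.1,[0,0,0.5],0],
  [0,[0,0,0.5],0],
  [-0.2,[0,0,0.5],0],
  [-0.5,[0,0,0.5],0],
  [-1,[0,0,0.5],0],
  [-1,[0,0,0.5],0],
  [-1,[0,0,0.5],0],
  [-1,[0,0,0.5],0],
  [-1,[0,0,0.5],0],
], squeeze=10)

```text
t: 8.58
eef_pos: [0.4548, 0.2626, 0.052]
tool_rot: [0.998, 0.068, -0.0, 0.0]
ft_force: [-0.6, 1.0, 0.4]
opening: 0.979
gripper_force: 0.0
```

Emit:
play_rows([
  [-1,[0,0,-5],0],
  [-1,[0,0,-20],0],
  [-1,[0,0,-45],0],
  [-1,[0,0,-72],0],
  [-1,[0,0,-100],0],
  [-1,[0,0,-125],0],
  [-1,[0,0,-140],0],
  [-1,[0,0,-145],0],
  [-1,[0,0,-145],0],
])

```text
t: 9.33
eef_pos: [0.4551, 0.2628, 0.1982]
tool_rot: [0.998, 0.068, 0.001, -0.0]
ft_force: [-0.0, 0.9, -1.1]
opening: 0.999
gripper_force: 0.0
```

Run:
```python
from bench import *
from h import *
c=capture("wrist");W=cloud(c)
m=(np.linalg.norm(W[...,:2]-[.489,.268],axis=-1)<.12)&(W[...,2]>.06)&(W[...,2]<.082)
q,l,st,ce=cv2.connectedComponentsWithStats(m.astype(np.uint8));i=1+st[1:,4].argmax()
P=W[l==i];r=cv2.minAreaRect((P[:,:2]*1000).astype(np.float32));print(len(P),P.mean(0).round(4),r)
cv2.imwrite("pics/w3.png",c["color"][:,:,::-1])
for b in r[0],:
    a=.14;from go import go
    go([b[0]/1000+.034*np.cos(a),b[1]/1000+.034*np.sin(a),.0527],a)
```

```text
6118 [0.4753 0.2671 0.0716] ((488.6704406738281, 268.99176025390625), (149.15304565429688, 52.5217399597168), 7.96323823928833)
t 9.38 tcp [0.4547 0.2626 0.1968] ang 0.1368 down [ 0.  0. -1.] q [0.45 0.24 1.59 0.   1.31 1.89] F [ 0.   0.  -1.1] op 1.004 gf 0.0
shift mm [ 68.5  -1.8 144.1] yaw -0.0032
```

View pics/w3.png

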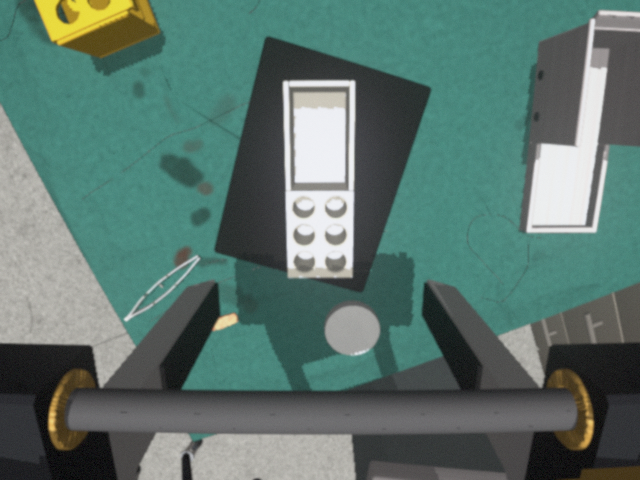

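The caddy stands upright on the mat and released (wells at (320,235), bay at (320,135)). I now take it by the bay half, 69 mm further along.

Emit:
play_rows([
  [-1,[10,0,0],0],
  [-1,[30,0,0],0],
  [-1,[50,0,5],0],
  [-1,[64,0,20],0],
  [-1,[69,0,45],0],
  [-1,[69,0,75],0],
  [-1,[69,0,105],0],
  [-1,[69,0,128],0],
  [-1,[69,0,141],0],
  [-1,[69,0,144],0],
])

```text
t: 10.22
eef_pos: [0.5211, 0.2711, 0.0487]
tool_rot: [0.998, 0.068, -0.003, 0.001]
ft_force: [-1.0, -0.2, -0.7]
opening: 1.001
gripper_force: 0.0
```

Emit:
play_rows([
  [-0.5,[0,0,0],0],
  [0,[0,0,0],0],
  [0.2,[0,0,0],0],
  [0.5,[0,0,0],0],
  [1,[0,0,0],0],
  [1,[0,0,0],0],
  [1,[0,0,0],0],
  [1,[0,0,0],0],
  [1,[0,0,0],0],
  [1,[0,0,0],0],
], squeeze=45)

```text
t: 11.05
eef_pos: [0.5234, 0.2722, 0.0534]
tool_rot: [0.998, 0.068, 0.0, -0.0]
ft_force: [-1.2, 1.6, 5.1]
opening: 0.542
gripper_force: 45.0
```

Emit:
play_rows([
  [1,[0,0,-3],0],
  [1,[0,0,-10],0],
  [1,[0,0,-22],0],
  [1,[0,0,-36],0],
  [1,[0,0,-52],0],
  [1,[0,0,-68],0],
  [1,[0,0,-84],0],
  [1,[0,0,-98],0],
  [1,[0,0,-108],0],
  [1,[0,0,-110],0],
])

```text
t: 11.88
eef_pos: [0.5238, 0.2722, 0.1655]
tool_rot: [0.998, 0.068, 0.001, -0.0]
ft_force: [0.7, 1.0, -2.1]
opening: 0.545
gripper_force: 45.0
```

```bash
python3 go.py .5187 .0413 .165 3.2784
```

```text
t 11.88 tcp [0.5238 0.2722 0.1655] ang 0.1367 down [ 0.003  0.001 -1.   ] q [ 0.42  0.41  1.44 -0.    1.29  1.85] F [ 0.7  1.  -2.1] op 0.545 gf 45.0
shift mm [-3.650e+01  2.281e+02  2.000e-01] yaw -3.1417
```

Emit:
play_rows([
  [1,[0,0,0],-0.04],
  [1,[0,0,0],-0.13],
  [1,[0,0,0],-0.24],
  [1,[0,0,0],-0.35],
  [1,[0,0,0],-0.46],
  [1,[0,0,0],-0.57],
  [1,[0,0,0],-0.68],
  [1,[0,0,0],-0.79],
  [1,[0,0,0],-0.9],
  [1,[0,0,0],-1.01],
])

```text
t: 12.72
eef_pos: [0.5229, 0.2719, 0.1625]
tool_rot: [0.839, 0.545, -0.001, -0.0]
ft_force: [0.2, -0.0, -2.7]
opening: 0.546
gripper_force: 45.0
```

Emit:
play_rows([
  [1,[0,0,0],-0.11],
  [1,[0,0,0],-0.22],
  [1,[0,0,0],-0.33],
  [1,[0,0,0],-0.44],
  [1,[0,0,0],-0.55],
  [1,[0,0,0],-0.66],
  [1,[0,0,0],-0.77],
  [1,[0,0,0],-0.88],
  [1,[0,0,0],-0.99],
  [1,[0,0,0],-1.1],
])

```text
t: 13.55
eef_pos: [0.5228, 0.2719, 0.1624]
tool_rot: [0.43, 0.903, -0.0, -0.0]
ft_force: [-0.7, -0.8, -4.1]
opening: 0.541
gripper_force: 45.0
```

Emit:
play_rows([
  [1,[0,0,0],-0.11],
  [1,[0,0,0],-0.22],
  [1,[0,0,0],-0.33],
  [1,[0,0,0],-0.44],
  [1,[0,0,0],-0.55],
  [1,[0,0,0],-0.66],
  [1,[0,0,0],-0.77],
  [1,[0,0,0],-0.88],
  [1,[0,0,0],-0.97],
  [1,[0,0,0],-1.03],
])

```text
t: 14.38
eef_pos: [0.5228, 0.2718, 0.1624]
tool_rot: [-0.07, 0.998, -0.0, -0.001]
ft_force: [-0.8, -0.5, -3.0]
opening: 0.542
gripper_force: 45.0
```

```bash
python3 go.py .5187 .0413 .165 3.2784
```

```text
t 14.38 tcp [0.5228 0.2718 0.1624] ang -3.0013 down [-0.001 -0.001 -1.   ] q [ 0.42  0.41  1.44 -0.    1.29 -1.29] F [-0.8 -0.5 -3. ] op 0.542 gf 45.0
shift mm [  36.3 -227.7   -2.5] yaw -6.2797
```

Emit:
play_rows([
  [1,[2,-12,0],0],
  [1,[6,-40,0],0],
  [1,[11,-70,0],0],
  [1,[16,-101,0],0],
  [1,[21,-132,0],0],
  [1,[26,-163,0],0],
  [1,[31,-193,0],0],
  [1,[34,-216,0],0.003],
  [1,[36,-228,0],0.003],
  [1,[36,-228,0],0.003],
])

```text
t: 15.22
eef_pos: [0.5179, 0.039, 0.1629]
tool_rot: [-0.064, 0.998, -0.0, -0.0]
ft_force: [-0.4, 0.0, -2.8]
opening: 0.545
gripper_force: 45.0
```

```bash
python3 go.py .5187 .0413 .1 3.2784;  python3 - <<'E'
from bench import *
from h import *
for n in("top","scene"):
    c=capture(n);W=cloud(c)
    out=[]
    for lo,hi,nm in((.172,.19,"caddy top"),(.075,.095,"lip"),(.01,.022,"low wall")):
        m=(np.linalg.norm(W[...,:2]-[.5525,.049],axis=-1)<.13)&(W[...,2]>lo)&(W[...,2]<hi)
        P=W[m];a=.139;u=np.array([np.cos(a),np.sin(a)]);v=np.array([-u[1],u[0]])
        s=(P[:,:2]-[.5525,.049])@u*1000;w=(P[:,:2]-[.5525,.049])@v*1000
        print(n,nm,len(P),"z",P[:,2].mean().round(4),"x",np.percentile(s,[0,1,99,100]).round(1),"y",np.percentile(w,[0,1,99,100]).round(1))
    if n=="top": cv2.imwrite("pics/t4.png",cv2.resize(c["color"][140:300,200:360,::-1],None,fx=3.5,fy=3.5,interpolation=2))
E
```

```text
t 15.22 tcp [0.5179 0.039  0.1629] ang -3.0132 down [-0.001 -0.    -1.   ] q [ 0.    0.26  1.64 -0.    1.24 -1.69] F [-0.4  0.  -2.8] op 0.545 gf 45.0
shift mm [-1.2  2.2 62.9] yaw -6.2916<stdin>:10: RuntimeWarning: Mean of empty slice.
  ret = ret.dtype.type(ret / rcount)
Traceback (most recent call last):
IndexError: index -1 is out of bounds for axis 0 with size 0
```

```bash
python3 go.py .5187 .0413 .1 3.2784;  python3 - <<'E'
from bench import *
from h import *
ims=[]
for n in("top","scene"):
    c=capture(n);W=cloud(c);np.savez(n+"4.npz",**c)
    for lo,hi,nm in((.165,.195,"caddy top"),(.075,.095,"lip"),(.01,.022,"low wall")):
        m=(np.linalg.norm(W[...,:2]-[.5525,.049],axis=-1)<.13)&(W[...,2]>lo)&(W[...,2]<hi)
        P=W[m];a=.139;u=np.array([np.cos(a),np.sin(a)]);v=np.array([-u[1],u[0]])
        if len(P)<5:print(n,nm,"none");continue
        s=(P[:,:2]-[.5525,.049])@u*1000;w=(P[:,:2]-[.5525,.049])@v*1000
        print(n,nm,len(P),"z",P[:,2].mean().round(4),"x",np.percentile(s,[0,1,99,100]).round(1),"y",np.percentile(w,[0,1,99,100]).round(1))
    x,y=(200,140) if n=="top" else (220,180)
    ims.append(cv2.resize(c["color"][y:y+140,x:x+140,::-1],(400,400),interpolation=2))
cv2.imwrite("pics/t4.png",np.hstack(ims))
E
```

```text
t 15.27 tcp [0.518  0.0404 0.1629] ang -3.0123 down [-0.  0. -1.] q [ 0.01  0.26  1.64  0.    1.24 -1.69] F [ 0.3 -0.  -3.3] op 0.544 gf 45.0
shift mm [-0.9  0.8 62.9] yaw -6.2907
top caddy top none
top lip none
top low wall 15 z 0.0153 x [-80.7 -80.4 -54.6 -54.2] y [-32.6 -32.6 -30.2 -30.2]
scene caddy top 1185 z 0.1761 x [-76.  -75.4  73.7  76.4] y [-35.5 -29.2  36.   39. ]
scene lip 174 z 0.0818 x [-1.9 -0.3 92.2 92.6] y [-16.  -13.6  42.8  43.7]
scene low wall 479 z 0.0152 x [-84.5 -83.8  81.7  84.6] y [-35.9 -33.7  37.5  39.1]
```

View pics/t4.png

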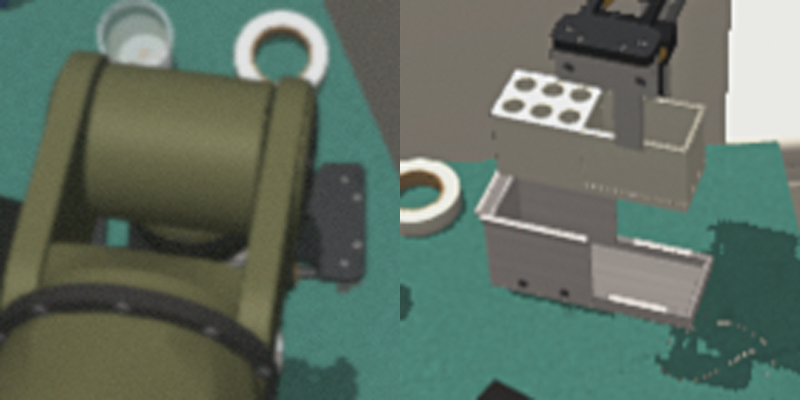

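The scene half shows the caddy, deck first over the tall half, aligned above the empty holder (caddy ends -75/+75, holder -84/+85). I trim about 1.5 mm in y and 0.007 rad, then lower in stages while watching the force.

Emit:
play_rows([
  [1,[-1,1.5,0],-0.007],
  [1,[-1,1.5,4],-0.007],
  [1,[-1,1.5,11],-0.007],
  [1,[-1,1.5,19],-0.007],
  [1,[-1,1.5,27],-0.007],
  [1,[-1,1.5,34],-0.007],
  [1,[-1,1.5,39],-0.007],
  [1,[-1,1.5,43],-0.007],
  [1,[-1,1.5,45],-0.007],
  [1,[-1,1.5,45],-0.007],
])

```text
t: 16.2
eef_pos: [0.5189, 0.0429, 0.1176]
tool_rot: [-0.07, 0.998, 0.0, -0.0]
ft_force: [0.8, 0.1, -2.8]
opening: 0.547
gripper_force: 45.0
```

```bash
python3 go.py .5187 .042 .0474 3.2784
```

```text
t 16.2 tcp [0.5189 0.0429 0.1176] ang -3.0024 down [-0.001  0.    -1.   ] q [ 0.01  0.31  1.69  0.    1.14 -1.7 ] F [ 0.8  0.1 -2.8] op 0.547 gf 45.0
shift mm [ 0.3 -0.8 70.2] yaw -6.2808
```

Emit:
play_rows([
  [1,[0,-0.7,3],0.002],
  [1,[0,-0.7,7],0.002],
  [1,[0,-0.7,12],0.002],
  [1,[0,-0.7,17],0.002],
  [1,[0,-0.7,22],0.002],
  [1,[0,-0.7,27],0.002],
  [1,[0,-0.7,31],0.002],
  [1,[0,-0.7,34],0.002],
  [1,[0,-0.7,35],0.002],
  [1,[0,-0.7,35],0.002],
])

```text
t: 17.03
eef_pos: [0.519, 0.0422, 0.0828]
tool_rot: [-0.069, 0.998, 0.0, -0.0]
ft_force: [0.1, 0.0, -2.6]
opening: 0.549
gripper_force: 45.0
```

Emit:
play_rows([
  [1,[0,0,3],0],
  [1,[0,0,7],0],
  [1,[0,0,11],0],
  [1,[0,0,15],0],
  [1,[0,0,19],0],
  [1,[0,0,23],0],
  [1,[0,0,26],0],
  [1,[0,0,28],0],
  [1,[0,0,30],0],
  [1,[0,0,30],0],
])

```text
t: 17.87
eef_pos: [0.519, 0.0422, 0.0527]
tool_rot: [-0.069, 0.998, 0.0, -0.0]
ft_force: [0.3, 0.3, -2.1]
opening: 0.541
gripper_force: 45.0
```

Emit:
play_rows([
  [1,[0,0,1],0],
  [1,[0,0,2],0],
  [1,[0,0,3],0],
  [1,[0,0,3.5],0],
  [1,[0,0,4],0],
  [1,[0,0,4.5],0],
  [1,[0,0,5],0],
  [1,[0,0,5.3],0],
  [1,[0,0,5.3],0],
  [1,[0,0,5.3],0],
])

```text
t: 18.7
eef_pos: [0.5191, 0.0422, 0.0478]
tool_rot: [-0.069, 0.998, -0.0, 0.0]
ft_force: [0.1, 0.4, -2.2]
opening: 0.545
gripper_force: 45.0
```

Not yet on the floor; I lower a little further.

Emit:
play_rows([
  [1,[0,0,0.4],0],
  [1,[0,0,0.8],0],
  [1,[0,0,1.1],0],
  [1,[0,0,1.4],0],
  [1,[0,0,1.4],0],
])

```text
t: 19.12
eef_pos: [0.5192, 0.0421, 0.0473]
tool_rot: [-0.069, 0.998, -0.0, 0.0]
ft_force: [-6.9, -1.9, 11.8]
opening: 0.545
gripper_force: 45.0
```

Contact came at the expected height (0.0473 against 0.0474), so it is seated. I release and withdraw.

Emit:
play_rows([
  [1,[0,0,-1],0],
  [0.1,[0,0,-1],0],
  [0,[0,0,-1],0],
  [-0.2,[0,0,-1],0],
  [-0.5,[0,0,-1],0],
  [-1,[0,0,-1],0],
  [-1,[0,0,-1],0],
  [-1,[0,0,-1],0],
  [-1,[0,0,-1],0],
  [-1,[0,0,-1],0],
], squeeze=10)

```text
t: 19.95
eef_pos: [0.5191, 0.0422, 0.0473]
tool_rot: [-0.069, 0.998, -0.0, -0.0]
ft_force: [-0.0, 0.1, 0.2]
opening: 0.98
gripper_force: 0.0
```

Emit:
play_rows([
  [-1,[0,0,-5],0],
  [-1,[0,0,-20],0],
  [-1,[0,0,-45],0],
  [-1,[0,0,-72],0],
  [-1,[0,0,-100],0],
  [-1,[0,0,-125],0],
  [-1,[0,0,-143],0],
  [-1,[0,0,-150],0],
  [-1,[0,0,-150],0],
])

```text
t: 20.7
eef_pos: [0.5196, 0.0422, 0.1989]
tool_rot: [-0.069, 0.998, -0.0, 0.001]
ft_force: [0.4, -0.0, 0.7]
opening: 0.999
gripper_force: 0.0
```

```bash
python3 go.py .5187 .042 .2 3.2784;python3 - <<'E'
from bench import *
from h import *
ims=[]
for n in("wrist","scene"):
    c=capture(n);W=cloud(c)
    a=.139;u=np.array([np.cos(a),np.sin(a)]);v=np.array([-u[1],u[0]])
    for lo,hi,nm in((.06,.069,"caddy"),(.075,.095,"lip"),(.012,.02,"low")):
        m=(np.linalg.norm(W[...,:2]-[.5525,.049],axis=-1)<.13)&(W[...,2]>lo)&(W[...,2]<hi);P=W[m]
        s=(P[:,:2]-[.5525,.049])@u*1000;w=(P[:,:2]-[.5525,.049])@v*1000
        print(n,nm,len(P),np.percentile(s,[1,99]).round(1),np.percentile(w,[1,99]).round(1))
        if nm=="caddy":
            for b in range(-80,80,20):
                k=(s>b)&(s<b+20)&(abs(w)<27)
                if k.any():print(b,k.sum(),np.median(P[k,2]).round(4))
    ims.append(cv2.resize(c["color"][:,:,::-1],(400,300)) if n=="wrist" else cv2.resize(c["color"][205:310,220:360,::-1],(400,300),interpolation=2))
cv2.imwrite("pics/f.png",np.hstack(ims))
E
```

```text
t 20.7 tcp [0.5196 0.0422 0.1989] ang -3.0044 down [ 0.003  0.    -1.   ] q [ 0.01  0.23  1.6   0.    1.31 -1.7 ] F [ 0.4 -0.   0.7] op 0.999 gf 0.0
shift mm [ 1.  -0.1 -1.1] yaw -6.2828
wrist caddy 5503 [-75.9  80.7] [-29.9  29.2]
-80 545 0.0665
-60 241 0.0667
-40 218 0.0666
-20 225 0.0666
0 832 0.0667
20 931 0.0668
40 908 0.0668
60 802 0.0666
wrist lip 3723 [-2.8 89.3] [-40.2  39.4]
wrist low 4528 [-84.9  23.4] [-34.6  33.4]
scene caddy 749 [-74.3  82.5] [-31.   36.5]
-80 64 0.0641
-60 52 0.064
-40 44 0.0641
-20 46 0.0647
0 78 0.0651
20 93 0.0646
40 90 0.0649
60 77 0.0647
scene lip 405 [-0.6 91.3] [-39.4  41.4]
scene low 347 [-83.6  81.8] [-29.9  37. ]
```

View pics/f.png

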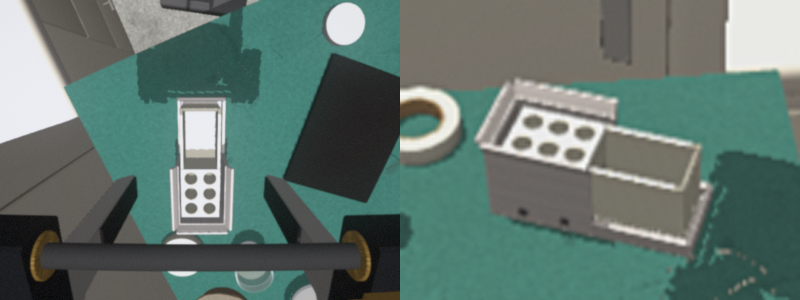

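The pictures show the caddy level at the 66 mm top height, deck wells in the tall half (crop (545,135)), bay at the low-walled end (645,165). It is fully home and released, and the cup and lid have not moved.

```bash
python3 -c "
from bench import *
print(job_done())"
```

```text
the job is handed in; nothing more can be done
None
```

I turned the caddy half round by way of the mat and set it back fully home in the holder, bay at the low-walled end, with the cup and jar lid left where they were; the job is handed in, and no verdict came back.

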